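# Set and lock the recessed regulator knob of an airbrush compressor

### The arm

A 6-joint arm with a two-finger parallel gripper is mounted at the origin on the work surface. World frame = base frame: x ahead of the robot, y to its left, z up, the work surface at z = 0. Lengths are in m, angles in rad, forces in N, time in s.
With the tool pointing down it reaches from about 0.35 to 0.975 m from the base axis. Payload 4.9 kg.
Tool frame: the origin (TCP) lies at the very end of the fingers, on their centre line; the grasp point (between the pads) lies 19 mm behind it (ctrl.grasp_offset is the distance from the TCP to the grasp point, in m); z points along the fingers, y is the line along which they close (so a half turn about z gives the same grasp; the last joint's range is limited). The gripper opens to 85 mm and grips with 20 to 120 N. Pads are 22 mm wide; open, the fingers measure 114 mm over their backs; the gripper's body (76 mm by 85 mm) begins 54 mm behind the grasp point. The pads swing forward as they close: fully open they stand 13 mm farther back than shut.
Start: joints at [-1.315, 0.053, 1.613, -0, 1.476, -0.119], TCP at [0.229, -0.582, 0.231] pointing down, gripper open.
Joint ranges: [-3.01, 3.01], [-1.01, 2.22], [0.06, 2.58], [-1.02, 4.17], [0.09, 2.62], [-3.14, 3.14]. Speed limits (rad/s): [2.57, 2.57, 3.14, 3.14, 3.14, 3.14].

### API

Orientations are given as a rotation vector (axis times angle).
In Python, from station import ctrl, optics gives the robot as it stands.
- The arm moves only by the shell command python3 -m handwheel 'ROWS' [OPENING] [FORCE]. ROWS is JSON, a list of rows, each an object of numbers: "tx", "ty", "tz": the shift along the tool's x, y, z in mm; "roll": the turn about the tool's z in rad. A call has 1 to 12 rows; each row shifts and turns the commanded pose from where the row before left it, along the tool's axes as they then stand; what a row does not reach is not made up. A row lasts 1/12 s, in which the tool goes at most 41.7 mm and 7.16 degrees, less where a joint would pass 70% of its speed; a pose out of reach is approached as far as the arm can. A call with a gripper value outside its range is refused whole. OPENING is the finger opening in mm, from 0 to 85.4, set as the call begins (- or left out, the last holds). The fingers move at their own pace and stop on an object; FORCE is the grip in N (left out, the last holds). Time passes only in rows, so rows that do not move let the fingers close. It gives the time, the measured TCP pose, the force, the opening and the grip force at its end, in the units of the state.
- ctrl.get_obs(): the state, without advancing time (a new reading comes with each control period).
- optics.get_image(name): name is "side" or "top" or "wrist"; returns (picture, depth): 384x512x3 uint8, red, green, blue; 384x512 float32, m along the optical axis (not along the pixel's ray), 0 where there is no reading.
- optics.camera_params(name): a dict with "mtx" (3x3 intrinsics, pixels), "extrinsics" (4x4, takes a point from camera to world coordinates); the wrist camera has in their place "tool_from_camera" (4x4, takes a point from camera to tool coordinates, whose origin is the TCP and whose axes are the flange's). Camera axes: x right, y down, z forward; pixel columns grow to the right and rows downward; lengths in m; the calibration is good to about 2 mm. A picture is of the moment at which its call begins: read the wrist's pose just before it. camera_params takes no time and is no camera call.
- ctrl.finish_job(): hands the job in; it is judged then, once.
The state is a dict: "t": time; "q": joint angles; "dq": joint speeds; "effort": joint torques, N m; "tool_pos": TCP position; "tool_rot": TCP orientation; "contact_force": force on the tool from outside, world axes, zero at the start; "wrist_torque": the same for the moment, N m; "opening": finger opening in m; "grip_force": force on a finger pad.
Only numpy, scipy, OpenCV 4.12 (cv2) and the standard library are available. Lean on these libraries where they do the work, as an engineer would, in place of code of your own. Each camera call takes 0.05 s, during which the arm holds its last target. There are 200 camera calls.

### The job

Set the airbrush compressor's working pressure. Reach into the round well in its top, pull the yellow regulator knob up to unlock it, turn it clockwise until the red gauge needle stands in the green zone, then press it back down until it drops fully home and locks there. Feel for it and never force the lock, do not lean on the housing, and leave the rest of the table as it is.

Things in the scene. Friction and masses are not known exactly. Their poses are not given: they have to be found in the camera images.
- compressor: Blue-grey housing, fixed, 200 (its x) x 320 (its y), flat deck 150 high; origin at the centre of its underside. In its frame: the round well, 88 dia, 46 deep, sheer wall, at x 0, y -75; the gauge, 68 dia, 16 high, at x 0, y +85; a folded handle, 22 high, at x +82, y -60 to +60. Nothing else on the deck within 150 mm of the knob's axis.
- regulator_knob: Yellow round fluted knob, 38 dia, 26 high, upright in the middle of the well. Origin on the axis at its underside as locked, z up, turns but does not rise. When locked (down) its underside is 8 mm above the well's floor, its top 12 mm below the deck; 25 mm clear all round. Grip it at any yaw. Turns only when up (0.05 N m); clockwise from above raises the pressure.
- knob_lift (a joint): How far the knob is pulled up, m: 0 = locked, top stop 6 mm. Slides stiffly (4 N), stays where left. Pins under it fit between flat-topped teeth 3.5 mm high, evenly spaced, at most 45 degrees apart: higher up it turns freely, lower it is held (2 degrees of play). Between notches it rides on the teeth (2 to 3.5 mm): turn it to and fro under light pressure (5 to 10 N) until it drops in.
- lock_collar: The brass toothed ring under the knob, fixed on the well's floor, 39 dia. Origin on the knob's axis at the well's floor. It carries whatever force the knob puts on the lock, by twisting while locked or pressing down; it takes 40 N.
- gauge_needle (a joint): Angle of the red needle, rad, 0 at zero pressure, growing clockwise from above; it turns 0.36 times as far as the knob. Starts at 0.
- green_zone (a joint): Angle of the middle of the green zone on the gauge's face, counted as for the needle, rad; 0.4 to 1.0, fixed in a run. The zone reaches 0.2 to either side, wide enough that a notch always lies in it.
- knob_top (a point): Middle of the knob's flat top, 26 mm above its underside; rises with it.
- needle_tip (a point): Point on the needle 23.5 mm from the gauge's centre; its x axis points along the needle, outward.
- green_mid (a point): Middle of the green zone, 23.5 mm from the gauge's centre; its x axis points outward.
- magenta_jar: Big magenta paint jar, 84 dia, 132 high; origin at the centre of its underside. Leave it.
- white_jar: White paint jar, 70 dia, 100 high; origin at the centre of its underside. Leave it.
- yellow_jar: Small yellow paint jar, 52 dia, 65 high; origin at the centre of its underside. Leave it.
- mug: Tan coffee mug, 80 dia, 85 high; origin at the centre of its underside. Leave it.
- brush_pot: Clay pot of brushes, 86 dia, about 190 high; origin at the centre of its underside. Leave it.
- lid: Black and gold jar lid, 72 dia, 10 high; origin at the centre of its underside. Leave it.
- brush: Paint brush, 200 long, lying near the compressor's front; origin at the centre of its underside. Leave it.
- colour_jar: Small blue paint jar, 34 dia, 45 high, standing on the compressor's deck at the gauge's end; origin at the centre of its underside. Leave it.

How it is judged:
On the way, in this order (a step that is already met when the one before it is completed fails the run):
1. the knob is pulled up out of its lock (more than 4 mm) (value of joint knob_lift above 0.004 m), for 0.2 s.
2. with the knob up, the needle is turned into the green zone (angle between the x axis of needle_tip and the x axis of green_mid, either way round below 0.2 rad and value of joint knob_lift above 0.002 m), for 0.2 s.
At the end, for the whole second after the job is handed in: The knob is down and locked (less than 1.3 mm up), the needle stands in the green zone (within 0.2 rad of its middle), the knob is at rest and let go (value of joint knob_lift below 0.0013 m and angle between the x axis of needle_tip and the x axis of green_mid, either way round below 0.2 rad and angular speed of regulator_knob below 0.1 rad/s); the robot touches nothing.
It fails at once if the lock was forced: more than 40 N between the knob and its toothed collar (contact force between regulator_knob and lock_collar above 40 N).
It fails at once if the robot leaned on the compressor's housing with more than 20 N (contact force between any of the arm, the fingers and compressor above 20 N).
It fails at once if something else on the table was moved by more than 20 mm or tipped (distance of any of magenta_jar, white_jar, yellow_jar, mug, brush_pot, lid, brush, colour_jar from where it was at the start of the episode above 0.02 m).
It also fails if it takes over 67 s, if anything falls off the work surface, if the arm or the gripper's body presses on something with over 40 N, if the wrist force passes 120 N, or if a joint passes its speed limit or range.

## Working session

There is one attempt and no reset: what is moved stays moved. The work goes in short steps, Python scripts to look and compute and a shell command to move; the robot and the scene stay as the last step left them, time stands still between calls to the robot, and variables do not carry over. Pictures are saved under pics/ and viewed, at most 10 in all, crops included, and the job is handed in when it is done.

```bash
mkdir -p pics; python3 - <<'E'
from station import ctrl, optics
import numpy as np, cv2
for n in ("top","side"):
    im,d=optics.get_image(n); np.savez(f"{n}.npz",im=im,d=d)
    p=optics.camera_params(n); print(n,p["mtx"].tolist(),np.round(p["extrinsics"],4).tolist())
    cv2.imwrite(f"pics/{n}.png",im[:,:,::-1])
o=ctrl.get_obs();print(o)
E
```

```text
top [[364.8747180144739, 0.0, 252.18485736879668], [0.0, 364.8747180144739, 187.80954822158296], [0.0, 0.0, 1.0]] [[-0.0231, -0.9935, 0.1115, 0.3133], [-0.9995, 0.0255, 0.0207, 0.0171], [-0.0234, -0.111, -0.9935, 1.3118], [0.0, 0.0, 0.0, 1.0]]
side [[386.55736312414376, 0.0, 257.0720371860264], [0.0, 386.55736312414376, 187.07930472086716], [0.0, 0.0, 1.0]] [[0.9762, -0.1649, 0.141, 0.2932], [-0.2169, -0.7183, 0.6611, -0.7866], [-0.0077, -0.6759, -0.737, 1.0136], [0.0, 0.0, 0.0, 1.0]]
{'t': 0.1, 'q': array([-1.31500955e+00,  5.33054031e-02,  1.61416549e+00, -1.06506750e-05,
        1.47595979e+00, -1.19027432e-01]), 'dq': array([ 0.00110951, -0.00167288, -0.00355919, -0.00049756,  0.00230425,
        0.00038293]), 'effort': array([ 4.47113280e-04, -3.94900990e+01, -3.71363389e+01, -1.27282310e-04,
        3.92319736e-03,  3.27748388e-06]), 'tool_pos': array([ 0.22865213, -0.58107477,  0.23017165]), 'tool_rot': array([-3.08478411e+00, -5.84976563e-01,  2.13759967e-04]), 'contact_force': array([-0.18404436, -0.30527157, -0.08752936]), 'wrist_torque': array([-0.02285385, -0.01825389, -0.02655975]), 'grip_force': 0.0, 'opening': 0.08547216111293451}
```

View pics/top.png

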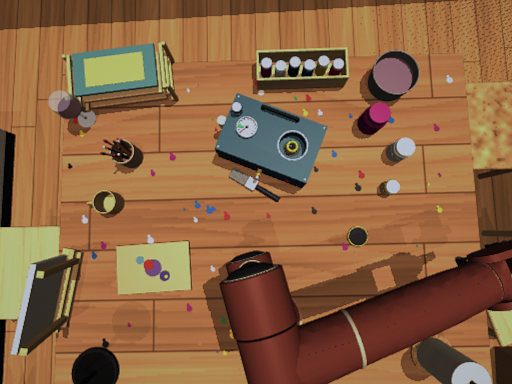

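The top view shows the compressor, with the knob at about (292,147) and the gauge at about (246,127). The blue jar stands at (236,106). Next I measure these points.

```bash
cat > h.py <<'E'
from station import ctrl, optics
import numpy as np, cv2
def world(P,n,uv,z):
    "intersect pixel ray with plane z (world)"
    p=optics.camera_params(n);K=p["mtx"];T=P if P is not None else p["extrinsics"]
    r=T[:3,:3]@np.linalg.solve(K,[uv[0],uv[1],1]);o=T[:3,3]
    return o+r*(z-o[2])/r[2]
E
python3 - <<'E'
from h import *
z=np.load("top.npz");im,d=z["im"],z["d"]
hsv=cv2.cvtColor(im,cv2.COLOR_RGB2HSV)
m=cv2.inRange(hsv,(22,120,80),(35,255,255));m[:, :278]=0;m[:,306:]=0;m[:133]=0;m[161:]=0
v,u=np.nonzero(m);c=((u.min()+u.max())/2,(v.min()+v.max())/2);print("knob px",c,u.mean(),v.mean(),len(u),d[147,292])
print("knob",world(None,"top",c,.138))
m=cv2.inRange(hsv,(0,0,150),(180,70,255));m[:, :232]=0;m[:,260:]=0;m[:114]=0;m[141:]=0
v,u=np.nonzero(m);c=(u.mean(),v.mean());print("gauge",c,world(None,"top",c,.166))
T=optics.camera_params("top")["extrinsics"];K=optics.camera_params("top")["mtx"]
for uv in [(270,160),(292,147),(225,140)]:
    D=d[uv[1],uv[0]];print(uv,(T@np.r_[np.linalg.solve(K,[uv[0],uv[1],1])*D,1])[:3])
cr=cv2.resize(im[90:190,205:335],None,fx=6,fy=6,interpolation=cv2.INTER_CUBIC);cv2.imwrite("pics/c1.png",cr[:,:,::-1])
E
```

```text
knob px (np.float64(292.0), np.float64(146.5)) 291.7721518987342 146.25316455696202 79 1.195172
knob [ 0.57762938 -0.09185638  0.138     ]
gauge (np.float64(246.72638436482086), np.float64(126.41693811074919)) [0.64137216 0.05391569 0.166     ]
(270, 160) [ 0.53342363 -0.01848523  0.14536548]
(292, 147) [ 0.57638099 -0.0919706   0.1361365 ]
(225, 140) [0.60338186 0.12646942 0.14720951]
```

View pics/c1.png

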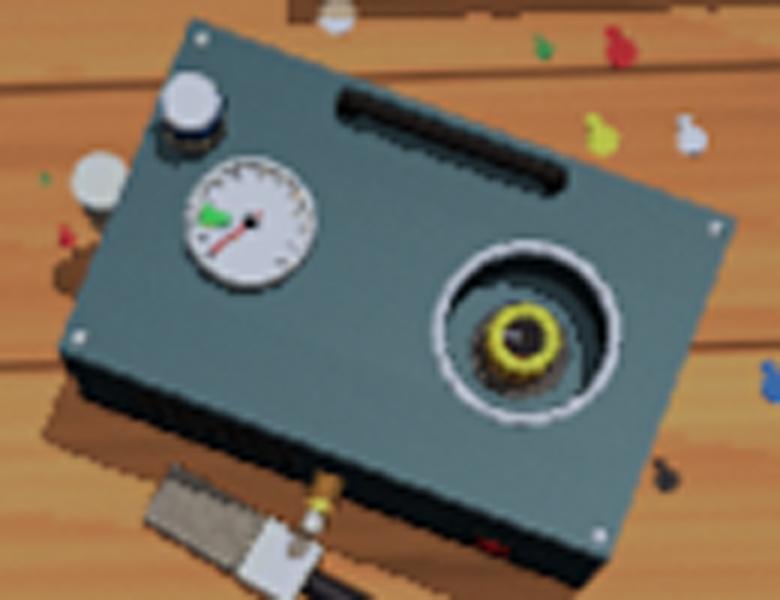

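```bash
R='{"tx":33.6,"ty":-21.8}'; python3 -m handwheel '[{"tx":20,"ty":-13},{"tx":32,"ty":-21},{"tx":32,"ty":-21},{"tx":32,"ty":-21},{"tx":32,"ty":-21},{"tx":32,"ty":-21},{"tx":32,"ty":-21},{"tx":32,"ty":-21},{"tx":32,"ty":-21},{"tx":32,"ty":-21},{"tx":32,"ty":-21},{"tx":32,"ty":-21}]' 48; python3 -m handwheel '[{"tx":32,"ty":-21},{"tx":32,"ty":-21},{"tx":32,"ty":-20},{"tx":20,"ty":-13},{"tx":12,"ty":-8},{"tx":0},{"tx":0}]'
python3 - <<'E'
from h import *
o=ctrl.get_obs();print(o)
im,d=optics.get_image("wrist");np.savez("w1.npz",im=im,d=d)
print(optics.camera_params("wrist"));cv2.imwrite("pics/w1.png",im[:,:,::-1])
E
```

```text
{'t': 0.1, 'q': array([-1.31500955e+00,  5.33054031e-02,  1.61416549e+00, -1.06506750e-05,
        1.47595979e+00, -1.19027432e-01]), 'dq': array([ 0.00110951, -0.00167288, -0.00355919, -0.00049756,  0.00230425,
        0.00038293]), 'effort': array([ 4.47113280e-04, -3.94900990e+01, -3.71363389e+01, -1.27282310e-04,
        3.92319736e-03,  3.27748388e-06]), 'tool_pos': array([ 0.22865213, -0.58107477,  0.23017165]), 'tool_rot': array([-3.08478411e+00, -5.84976563e-01,  2.13759967e-04]), 'contact_force': array([-0.18404436, -0.30527157, -0.08752936]), 'wrist_torque': array([-0.02285385, -0.01825389, -0.02655975]), 'grip_force': 0.0, 'opening': 0.08547216111293451}
{'mtx': array([[303.7645772 ,   0.        , 263.51037509],
       [  0.        , 303.7645772 , 192.52271849],
       [  0.        ,   0.        ,   1.        ]]), 'tool_from_camera': array([[-8.10248214e-04, -9.56267452e-01, -2.92492569e-01,
         7.43857971e-02],
       [ 9.99999483e-01, -5.95001737e-04, -8.24865399e-04,
         9.27054091e-06],
       [ 6.14758347e-04, -2.92493086e-01,  9.56267440e-01,
        -1.42794373e-01],
       [ 0.00000000e+00,  0.00000000e+00,  0.00000000e+00,
         1.00000000e+00]])}$[0]: bad value
$[0]: bad value
```

View pics/w1.png

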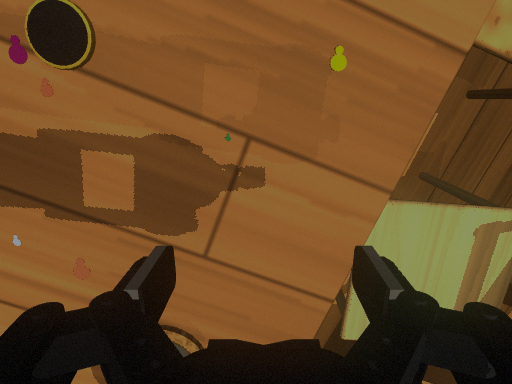

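The wrist view shows only the bare table and the open fingers, because the move was refused. I'll try again with all four keys in each row.

```bash
python3 -m handwheel '[{"tx":20,"ty":-13,"tz":0,"roll":0}]' 48; python3 -m handwheel --help | head -20
```

```text
t: 0.23
tool_pos: [0.2409, -0.5637, 0.2305]
tool_rot: [3.088, 0.58, -0.002]
contact_force: [0.4, 0.8, -0.1]
opening: 0.0756
grip_force: 0.0invalid input: not JSON, or not a number
```

```bash
python3 -m handwheel '[{"tx":32,"ty":-21,"tz":0,"roll":0},{"tx":32,"ty":-21,"tz":0,"roll":0},{"tx":32,"ty":-21,"tz":0,"roll":0},{"tx":32,"ty":-21,"tz":0,"roll":0},{"tx":32,"ty":-21,"tz":0,"roll":0},{"tx":32,"ty":-21,"tz":0,"roll":0},{"tx":32,"ty":-21,"tz":0,"roll":0},{"tx":32,"ty":-21,"tz":0,"roll":0},{"tx":32,"ty":-21,"tz":0,"roll":0},{"tx":32,"ty":-21,"tz":0,"roll":0},{"tx":32,"ty":-21,"tz":0,"roll":0},{"tx":32,"ty":-21,"tz":0,"roll":0}]'; python3 -m handwheel '[{"tx":32,"ty":-21,"tz":0,"roll":0},{"tx":32,"ty":-21,"tz":0,"roll":0},{"tx":20,"ty":-13,"tz":0,"roll":0},{"tx":12,"ty":-7,"tz":0,"roll":0},{"tx":0,"ty":0,"tz":0,"roll":0},{"tx":0,"ty":0,"tz":0,"roll":0}]'
python3 - <<'E'
from h import *
o=ctrl.get_obs();print(o)
im,d=optics.get_image("wrist");np.savez("w2.npz",im=im,d=d)
cv2.imwrite("pics/w2.png",im[:,:,::-1])
E
```

```text
t: 1.23
tool_pos: [0.5083, -0.1852, 0.2311]
tool_rot: [-3.087, -0.585, 0.0]
contact_force: [0.9, -0.2, -0.2]
opening: 0.048
grip_force: 0.0
t: 1.73
tool_pos: [0.5742, -0.0944, 0.2309]
tool_rot: [3.086, 0.586, -0.002]
contact_force: [-0.8, 0.3, -0.7]
opening: 0.0482
grip_force: 0.0
{'t': 1.7333, 'q': array([-2.90375748e-01, -4.82678652e-02,  1.71468860e+00, -7.40794143e-04,
        1.47604201e+00,  9.04898860e-01]), 'dq': array([-0.03003613, -0.01382775,  0.01058664, -0.00161654, -0.00075161,
        0.00074659]), 'effort': array([ 1.09316435e+00, -3.46881759e+01, -3.72618556e+01,  8.09396245e-02,
       -1.91142946e-02,  2.03939929e-02]), 'tool_pos': array([ 0.57418307, -0.09435168,  0.23090829]), 'tool_rot': array([ 3.08610704e+00,  5.86469430e-01, -1.74632365e-03]), 'contact_force': array([-0.83114844,  0.25401767, -0.74677792]), 'wrist_torque': array([0.00127278, 0.03336321, 0.01952645]), 'grip_force': 0.0, 'opening': 0.04817599598803751}
```

View pics/w2.png

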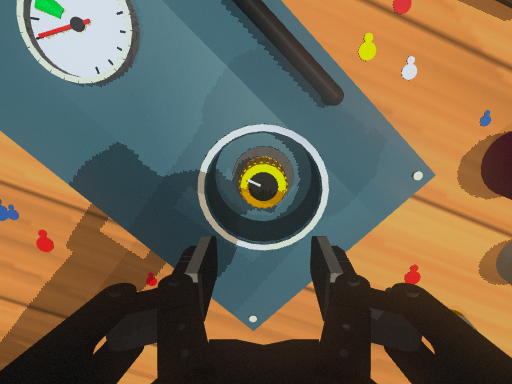

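The wrist view shows the well rim centred at about (263,186), the knob at about (264,185), and the gauge at (77,24). The needle points left and slightly down, and the green zone is at about (47,7).

```bash
cat >> h.py <<'E'
from scipy.spatial.transform import Rotation as R
def wT(o):
    T=np.eye(4);T[:3,:3]=R.from_rotvec(o["tool_rot"]).as_matrix();T[:3,3]=o["tool_pos"]
    return T@optics.camera_params("wrist")["tool_from_camera"]
def gauge(im,T,n="wrist",z=.164,c=None,box=None):
    hsv=cv2.cvtColor(im,cv2.COLOR_RGB2HSV)
    red=cv2.inRange(hsv,(0,150,90),(6,255,255))|cv2.inRange(hsv,(174,150,90),(180,255,255))
    gr=cv2.inRange(hsv,(45,120,80),(75,255,255)); out=[]
    for m in (red,gr):
        v,u=np.nonzero(m);P=np.array([world(T,n,(a,b),z)[:2] for a,b in zip(u,v)])-c
        r=np.hypot(*P.T);P=P[(r>.010)&(r<.03)]   # cw angle from above
        a=np.unwrap(np.sort(-np.arctan2(P[:,1],P[:,0])));mm=P.mean(0)
        out.append(-np.arctan2(mm[1],mm[0])); print(len(P),"angles",out[-1])
    print("green-needle",(out[1]-out[0]+np.pi)%(2*np.pi)-np.pi)
E
python3 - <<'E'
from h import *
o=dict(tool_pos=np.array([0.57418307,-0.09435168,0.23090829]),tool_rot=np.array([3.08610704,.58646943,-.00174632]))
z=np.load("w2.npz");im,d=z["im"],z["d"];T=wT(o);hsv=cv2.cvtColor(im,cv2.COLOR_RGB2HSV)
w=cv2.inRange(hsv,(0,0,170),(180,60,255));w2=w.copy();w2[:115]=0;w2[260:]=0;w2[:,:190]=0;w2[:,340:]=0
v,u=np.nonzero(w2);m=(np.hypot(u-263,v-186)>50);e=cv2.fitEllipse(cv2.convexHull(np.c_[u,v][m].astype(np.int32)));print(e)
well=world(T,"wrist",e[0],.150);print("well",well, "dia",e[1][0]/303.76*(T[2,3]-.15))
y=cv2.inRange(hsv,(24,180,180),(35,255,255));y[:150]=0;y[215:]=0;y[:,:225]=0;y[:,300:]=0
v,u=np.nonzero(y);e=cv2.fitEllipse(cv2.convexHull(np.c_[u,v].astype(np.int32)));print(e,world(T,"wrist",e[0],.138))
y=cv2.inRange(hsv,(0,0,0),(180,255,60));
for uv in [(264,185),(240,255),(77,24)]:
    D=d[uv[1],uv[0]];print(uv,(T@np.r_[np.linalg.solve(optics.camera_params("wrist")["mtx"],[uv[0],uv[1],1])*D,1])[:3])
g=world(T,"wrist",(77.5,23.5),.166);print("gauge",g)
gauge(im,T,c=g[:2])
# top cross-check
z=np.load("top.npz");gt=world(None,"top",(246.6,127.0),.165);gauge(z["im"],None,"top",.165,gt[:2])
E
```

```text
((262.7826232910156, 186.6522216796875), (125.71792602539062, 130.9230499267578), 92.57482147216797)
well [ 0.58375009 -0.089791    0.15      ] dia 0.09254912033911489
((263.54364013671875, 181.8914337158203), (40.180908203125, 46.32869338989258), 101.76667785644531) [ 0.58446516 -0.09012971  0.138     ]
(264, 185) [ 0.58222461 -0.09140592  0.13813763]
(240, 255) [ 0.52220225 -0.09378068  0.1494442 ]
(77, 24) [0.6426598  0.0561871  0.16441438]
gauge [0.64305029 0.05502316 0.166     ]
111 angles -2.171352462627968
344 angles -1.4342165063497445
green-needle 0.7371359562782236Traceback (most recent call last):
  File "<stdin>", line 15, in <module>
  File "h.py", line 17, in gauge
    v,u=np.nonzero(m);P=np.array([world(T,n,(a,b),z)[:2] for a,b in zip(u,v)])-c
                                  ~~~~~^^^^^^^^^^^^^
  File "h.py", line 5, in world
    p=optics.camera_params(n);K=p["mtx"];T=P if P is not None else p["extrinsics"]
ValueError: time passes only in moves, steps and waits
```

```bash
python3 -m handwheel '[{"tx":9,"ty":-0.7,"tz":0,"roll":-0.12},{"tx":0,"ty":0,"tz":3,"roll":-0.12},{"tx":0,"ty":0,"tz":3,"roll":-0.12},{"tx":0,"ty":0,"tz":3,"roll":-0.12},{"tx":0,"ty":0,"tz":3,"roll":-0.12},{"tx":0,"ty":0,"tz":3,"roll":-0.12},{"tx":0,"ty":0,"tz":3,"roll":-0.12},{"tx":0,"ty":0,"tz":3,"roll":-0.12},{"tx":0,"ty":0,"tz":3,"roll":-0.12},{"tx":0,"ty":0,"tz":3,"roll":-0.12},{"tx":0,"ty":0,"tz":3,"roll":-0.12},{"tx":0,"ty":0,"tz":3,"roll":-0.12}]' 47 25; python3 -m handwheel '[{"tx":0,"ty":0,"tz":3,"roll":-0.12},{"tx":0,"ty":0,"tz":3,"roll":-0.12},{"tx":0,"ty":0,"tz":3,"roll":-0.12},{"tx":0,"ty":0,"tz":3,"roll":-0.12},{"tx":0,"ty":0,"tz":3,"roll":-0.12},{"tx":0,"ty":0,"tz":3,"roll":-0.12},{"tx":0,"ty":0,"tz":3,"roll":-0.12},{"tx":0,"ty":0,"tz":3,"roll":-0.12},{"tx":0,"ty":0,"tz":3,"roll":-0.12},{"tx":0,"ty":0,"tz":3,"roll":-0.12},{"tx":0,"ty":0,"tz":0,"roll":0},{"tx":0,"ty":0,"tz":0,"roll":0}]'
python3 - <<'E'
from h import *
o=ctrl.get_obs();print(o["t"],o["q"],o["tool_pos"],o["tool_rot"],o["opening"])
im,d=optics.get_image("wrist");np.savez("w3.npz",im=im,d=d)
t,_=optics.get_image("top");s,_=optics.get_image("side")
cv2.imwrite("pics/w3.png",np.vstack([cv2.resize(im,(400,300)),np.zeros((0,400,3),np.uint8)])[:,:,::-1])
a=np.hstack([cv2.resize(im,(400,300)),cv2.resize(t[60:210,180:380],(400,300))])
cv2.imwrite("pics/m3.png",np.vstack([a,np.hstack([cv2.resize(s,(400,300)),cv2.resize(s[60:210,220:420],(400,300))])])[:,:,::-1])
E
```

```text
t: 2.78
tool_pos: [0.5817, -0.0921, 0.1982]
tool_rot: [1.93, 2.478, -0.001]
contact_force: [-0.1, -0.8, 0.5]
opening: 0.0471
grip_force: 0.0
t: 3.78
tool_pos: [0.5818, -0.0916, 0.1682]
tool_rot: [-0.207, -3.134, 0.0]
contact_force: [-0.8, -0.7, -0.3]
opening: 0.047
grip_force: 0.0
3.7833 [-2.82358960e-01  1.48401814e-02  1.75889366e+00 -2.62624909e-04
  1.36831992e+00 -1.72125957e+00] [ 0.58181089 -0.09160467  0.16819319] [-2.06914995e-01 -3.13426452e+00  2.39094192e-04] 0.04703629066065095
```

View pics/m3.png

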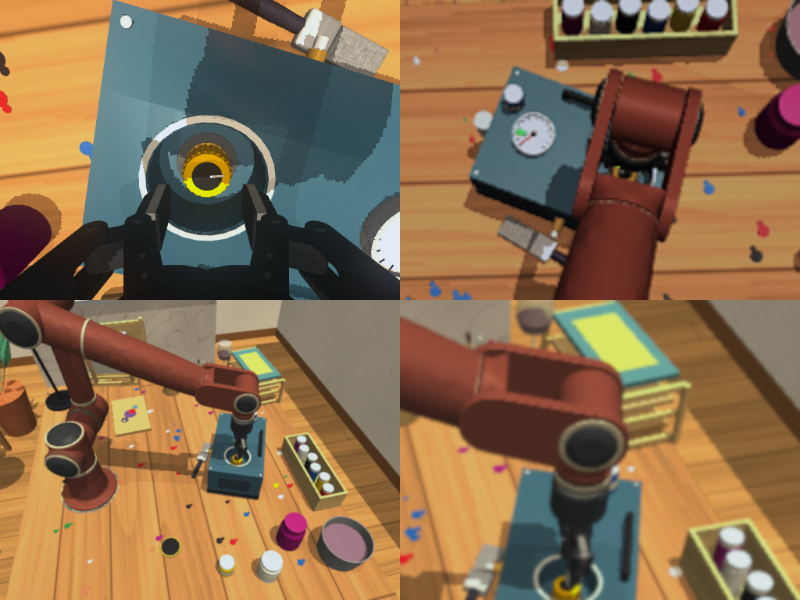

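In the wrist view the well and knob lie between the fingers, with the knob at about (206,178) in the 400x300 panel. The gauge stays visible to the top camera, at (533,133) in the montage. Next I measure the knob from this second viewpoint.

```bash
python3 - <<'E'
from h import *
o=dict(tool_pos=np.array([0.58181089,-0.09160467,0.16819319]),tool_rot=np.array([-2.06914995e-01,-3.13426452,2.39e-4]))
z=np.load("w3.npz");im,d=z["im"],z["d"];T=wT(o)
K=optics.camera_params("wrist")["mtx"]
v,u=np.mgrid[0:384,0:512];P=np.linalg.inv(K)@np.c_[u.ravel(),v.ravel(),np.ones(u.size)].T*d.ravel()
W=(T[:3,:3]@P).T+T[:3,3]
m=(d.ravel()>0)&(np.hypot(W[:,0]-.582,W[:,1]+.091)<.03)&(abs(W[:,2]-.1375)<.004)&(u.ravel()>200)&(u.ravel()<330)
k=W[m][:,:2];print(len(k),np.median(W[m][:,2]),k.min(0),k.max(0))
c,r=cv2.minEnclosingCircle(np.percentile(k,[1,99],axis=0).astype(np.float32));e=cv2.fitEllipse(cv2.convexHull(k.astype(np.float32)*1000));print(e)
hsv=cv2.cvtColor(im,cv2.COLOR_RGB2HSV)
w=cv2.inRange(hsv,(0,0,150),(180,60,255));w[:130]=0;w[320:]=0;w[:,:170]=0;w[:,360:]=0
vv,uu=np.nonzero(w);Q=np.array([world(T,"wrist",(a,b),.150)[:2] for a,b in zip(uu,vv)])
from scipy.optimize import least_squares
r=least_squares(lambda p:np.hypot(*(Q-p[:2]).T)-p[2],[.582,-.091,.045],loss="soft_l1",f_scale=.001);print("rim",r.x)
E
```

```text
2867 0.13840237638768185 [ 0.56092431 -0.11086154] [ 0.60068213 -0.07108811]
((580.8465576171875, -90.96819305419922), (39.64918518066406, 39.8907585144043), 78.96013641357422)Traceback (most recent call last):
  File "<stdin>", line 12, in <module>
  File "h.py", line 5, in world
    p=optics.camera_params(n);K=p["mtx"];T=P if P is not None else p["extrinsics"]
ValueError: time passes only in moves, steps and waits
```

```bash
python3 -m handwheel '[{"tx":0,"ty":0,"tz":5,"roll":0},{"tx":0,"ty":0,"tz":6,"roll":0},{"tx":0,"ty":0,"tz":6,"roll":0},{"tx":0,"ty":0,"tz":6,"roll":0},{"tx":0,"ty":0,"tz":6,"roll":0},{"tx":0,"ty":0,"tz":6,"roll":0},{"tx":0,"ty":0,"tz":6,"roll":0},{"tx":0,"ty":0,"tz":6,"roll":0},{"tx":0,"ty":0,"tz":5,"roll":0},{"tx":0,"ty":0,"tz":0,"roll":0}]'; python3 -m handwheel '[{"tx":0,"ty":0,"tz":2,"roll":0},{"tx":0,"ty":0,"tz":2,"roll":0},{"tx":0,"ty":0,"tz":2,"roll":0},{"tx":0,"ty":0,"tz":0,"roll":0}]';python3 -m handwheel '[{"tx":0,"ty":0,"tz":0,"roll":0},{"tx":0,"ty":0,"tz":0,"roll":0},{"tx":0,"ty":0,"tz":0,"roll":0},{"tx":0,"ty":0,"tz":0,"roll":0},{"tx":0,"ty":0,"tz":0,"roll":0},{"tx":0,"ty":0,"tz":0,"roll":0}]' 34 25
```

```text
t: 4.77
tool_pos: [0.5816, -0.0901, 0.1146]
tool_rot: [-0.199, -3.133, -0.001]
contact_force: [0.4, 0.9, 0.8]
opening: 0.0472
grip_force: 0.0
t: 5.1
tool_pos: [0.5824, -0.0903, 0.1101]
tool_rot: [-0.199, -3.135, -0.0]
contact_force: [-0.4, -0.9, -0.3]
opening: 0.0469
grip_force: 0.0
t: 5.6
tool_pos: [0.5825, -0.0909, 0.1105]
tool_rot: [-0.199, -3.135, 0.002]
contact_force: [-2.1, -5.3, 0.4]
opening: 0.0371
grip_force: 27.3
```

```bash
python3 -m handwheel '[{"tx":0,"ty":0,"tz":-1,"roll":0},{"tx":0,"ty":0,"tz":-1,"roll":0},{"tx":0,"ty":0,"tz":-1,"roll":0},{"tx":0,"ty":0,"tz":0,"roll":0}]'; python3 -m handwheel '[{"tx":0,"ty":0,"tz":-1,"roll":0},{"tx":0,"ty":0,"tz":-1,"roll":0},{"tx":0,"ty":0,"tz":-0.5,"roll":0},{"tx":0,"ty":0,"tz":0,"roll":0},{"tx":0,"ty":0,"tz":0,"roll":0},{"tx":0,"ty":0,"tz":0,"roll":0}]'
```

```text
t: 5.93
tool_pos: [0.5824, -0.0909, 0.1126]
tool_rot: [0.199, 3.135, -0.002]
contact_force: [0.7, -4.8, -4.0]
opening: 0.0369
grip_force: 27.1
t: 6.43
tool_pos: [0.5824, -0.0909, 0.115]
tool_rot: [0.199, 3.135, -0.002]
contact_force: [1.8, -5.5, -3.9]
opening: 0.0372
grip_force: 27.1
```

```bash
python3 -m handwheel '[{"tx":0,"ty":0,"tz":-0.6,"roll":0},{"tx":0,"ty":0,"tz":0,"roll":0},{"tx":0,"ty":0,"tz":0,"roll":0.03},{"tx":0,"ty":0,"tz":0,"roll":0.05},{"tx":0,"ty":0,"tz":0,"roll":0.05},{"tx":0,"ty":0,"tz":0,"roll":0}]'
cat >> h.py <<'E'
def top(save=None):
    o=ctrl.get_obs();print(o["t"],o["q"][5],o["tool_pos"],o["contact_force"],o["wrist_torque"])
    im,_=optics.get_image("top")
    if save: cv2.imwrite(save,cv2.resize(im[105:150,220:275],None,fx=10,fy=10,interpolation=cv2.INTER_CUBIC)[:,:,::-1])
    p=optics.camera_params("top");K,T=p["mtx"],p["extrinsics"]
    hsv=cv2.cvtColor(im,cv2.COLOR_RGB2HSV);S=im.astype(float)
    v,u=np.mgrid[112:143,230:262];v=v.ravel();u=u.ravel()
    r=T[:3,:3]@np.linalg.solve(K,np.c_[u,v,np.ones(len(u))].T);X=(T[:3,3]+r.T*((.1655-T[2,3])/r[2])[:,None])[:,:2]
    c=X[(hsv[v,u,2]>140)&(hsv[v,u,1]<60)&(np.hypot(*(X-[.642,.0545]).T)<.04)];c=(c.max(0)+c.min(0))/2
    P=X-c;rr=np.hypot(*P.T);s=S[v,u];ok=(rr>.006)&(rr<.03);A=[]
    for w in (s[:,0]-s[:,1:].max(1), s[:,1]-s[:,[0,2]].max(1)):
        w=np.where(ok&(w>25),w,0);m=(P/rr[:,None]*w[:,None]).sum(0);A.append(-np.arctan2(m[1],m[0]))
    print("c",c,"needle,green",A,"diff",(A[1]-A[0]+np.pi)%(2*np.pi)-np.pi)
E
python3 -c "from h import *;top('pics/g1.png')"
```

```text
t: 6.93
tool_pos: [0.5824, -0.0911, 0.1156]
tool_rot: [0.405, 3.115, -0.002]
contact_force: [0.7, -6.4, -4.6]
opening: 0.0371
grip_force: 27.0
6.9333 -1.5923439744691739 [ 0.58238011 -0.09106436  0.11559616] [ 0.71506913 -6.39131601 -4.59453511] [-0.98861491 -0.17994047 -0.09686342]
c [0.64302733 0.05466457] needle,green [np.float64(-2.2487040054716596), np.float64(-1.504064111385133)] diff 0.7446398940865269
```

View pics/g1.png

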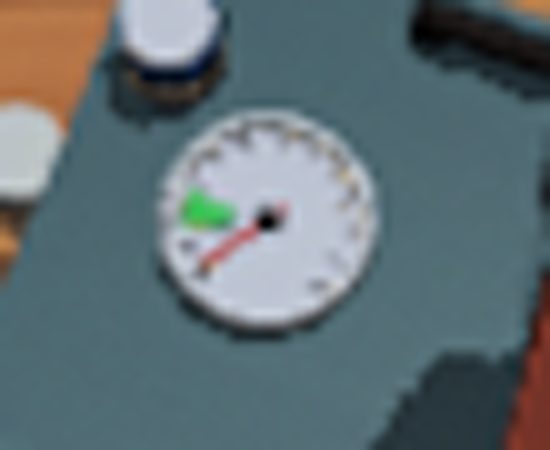

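The gauge view shows the needle tip at (205,270) and the green zone centred at about (207,213), around the hub at (267,220). The needle is still about 0.74 rad short, which is about 2.0 rad of knob.

```bash
python3 -m handwheel '[{"tx":0,"ty":0,"tz":0,"roll":0.1},{"tx":0,"ty":0,"tz":0,"roll":0.1},{"tx":0,"ty":0,"tz":0,"roll":0.1},{"tx":0,"ty":0,"tz":0,"roll":0.1},{"tx":0,"ty":0,"tz":0,"roll":0.1},{"tx":0,"ty":0,"tz":0,"roll":0.1},{"tx":0,"ty":0,"tz":0,"roll":0.1},{"tx":0,"ty":0,"tz":0,"roll":0.1},{"tx":0,"ty":0,"tz":0,"roll":0.1},{"tx":0,"ty":0,"tz":0,"roll":0.1}]';python3 -c "from h import *;top()"; python3 -m handwheel '[{"tx":0,"ty":0,"tz":0,"roll":0.1},{"tx":0,"ty":0,"tz":0,"roll":0.1},{"tx":0,"ty":0,"tz":0,"roll":0.1},{"tx":0,"ty":0,"tz":0,"roll":0.1},{"tx":0,"ty":0,"tz":0,"roll":0.1},{"tx":0,"ty":0,"tz":0,"roll":0.1},{"tx":0,"ty":0,"tz":0,"roll":0.1},{"tx":0,"ty":0,"tz":0,"roll":0.1},{"tx":0,"ty":0,"tz":0,"roll":0.05},{"tx":0,"ty":0,"tz":0,"roll":0},{"tx":0,"ty":0,"tz":0,"roll":0}]';python3 -c "from h import *;top('pics/g2.png')"
```

```text
t: 7.82
tool_pos: [0.5817, -0.0918, 0.1155]
tool_rot: [1.853, 2.537, -0.006]
contact_force: [-2.7, -8.1, -2.4]
opening: 0.0371
grip_force: 27.1
7.8167 -0.5892538007518937 [ 0.58166074 -0.09183594  0.11552649] [-2.71810463 -8.07418695 -2.43653157] [-1.31944084  0.34775139  0.09879215]
c [0.64302733 0.05466457] needle,green [np.float64(-1.8935919937553884), np.float64(-1.4986980405955508)] diff 0.3948939531598379
t: 8.78
tool_pos: [0.5808, -0.0918, 0.1155]
tool_rot: [2.73, 1.553, -0.008]
contact_force: [-5.5, -8.1, -0.1]
opening: 0.037
grip_force: 27.3
8.7833 0.25621063902764246 [ 0.58077399 -0.09180892  0.11553567] [-5.45385808 -8.06368336 -0.11818773] [-1.36493714  0.89779199  0.00371661]
c [0.64302733 0.05466457] needle,green [np.float64(-1.5530620640429016), np.float64(-1.3934945996623689)] diff 0.1595674643805327
```

```bash
python3 -m handwheel '[{"tx":0,"ty":0,"tz":0,"roll":0.1},{"tx":0,"ty":0,"tz":0,"roll":0.05},{"tx":0,"ty":0,"tz":0,"roll":0},{"tx":0,"ty":0,"tz":0,"roll":0},{"tx":0,"ty":0,"tz":0,"roll":0}]'; python3 -m handwheel '[{"tx":0,"ty":0,"tz":0.5,"roll":0},{"tx":0,"ty":0,"tz":0.5,"roll":0},{"tx":0,"ty":0,"tz":0.3,"roll":0},{"tx":0,"ty":0,"tz":0,"roll":0}]';python3 -m handwheel '[{"tx":0,"ty":0,"tz":0.4,"roll":0},{"tx":0,"ty":0,"tz":0,"roll":0}]';python3 -c "from h import *;top()"
```

```text
t: 9.25
tool_pos: [0.5806, -0.0917, 0.1155]
tool_rot: [2.839, 1.344, -0.009]
contact_force: [-6.5, -7.5, 0.3]
opening: 0.037
grip_force: 27.4
t: 9.58
tool_pos: [0.5806, -0.0917, 0.1149]
tool_rot: [2.839, 1.345, -0.009]
contact_force: [-7.5, -7.8, 2.8]
opening: 0.0371
grip_force: 27.6
t: 9.75
tool_pos: [0.5807, -0.0917, 0.1145]
tool_rot: [2.839, 1.345, -0.009]
contact_force: [-8.0, -6.7, 3.5]
opening: 0.0372
grip_force: 27.6
9.75 0.4061214509751428 [ 0.58065012 -0.09169578  0.11452576] [-7.96716041 -6.65553573  3.47860897] [-1.23126981  1.14223016  0.00458524]
c [0.64302733 0.05466457] needle,green [np.float64(-1.5527793082278376), np.float64(-1.3849569799165338)] diff 0.16782232831130361
```

```bash
python3 -m handwheel '[{"tx":0,"ty":0,"tz":0.4,"roll":0},{"tx":0,"ty":0,"tz":0,"roll":0}]';python3 -m handwheel '[{"tx":0,"ty":0,"tz":0.4,"roll":0},{"tx":0,"ty":0,"tz":0,"roll":0}]';python3 -m handwheel '[{"tx":0,"ty":0,"tz":0.4,"roll":0},{"tx":0,"ty":0,"tz":0,"roll":0},{"tx":0,"ty":0,"tz":0,"roll":0}]'
```

```text
t: 9.97
tool_pos: [0.5806, -0.0917, 0.1141]
tool_rot: [2.839, 1.345, -0.009]
contact_force: [-7.9, -7.9, 3.0]
opening: 0.037
grip_force: 27.6
t: 10.13
tool_pos: [0.5806, -0.0917, 0.1137]
tool_rot: [2.839, 1.345, -0.009]
contact_force: [-7.6, -6.9, 3.3]
opening: 0.037
grip_force: 27.6
t: 10.38
tool_pos: [0.5806, -0.0917, 0.1133]
tool_rot: [2.839, 1.345, -0.009]
contact_force: [-8.4, -7.3, 3.6]
opening: 0.037
grip_force: 27.6
```

```bash
python3 -m handwheel '[{"tx":0,"ty":0,"tz":0.3,"roll":0},{"tx":0,"ty":0,"tz":0,"roll":0}]';python3 -m handwheel '[{"tx":0,"ty":0,"tz":0.3,"roll":0},{"tx":0,"ty":0,"tz":0,"roll":0}]'
```

```text
t: 10.55
tool_pos: [0.5807, -0.0917, 0.1131]
tool_rot: [2.839, 1.344, -0.009]
contact_force: [-8.5, -8.3, 3.6]
opening: 0.0371
grip_force: 27.6
t: 10.72
tool_pos: [0.5806, -0.0917, 0.1128]
tool_rot: [2.839, 1.345, -0.009]
contact_force: [-8.0, -8.5, 3.7]
opening: 0.0369
grip_force: 27.6
```

```bash
python3 -m handwheel '[{"tx":0,"ty":0,"tz":0.3,"roll":0},{"tx":0,"ty":0,"tz":0,"roll":0}]';python3 -m handwheel '[{"tx":0,"ty":0,"tz":0.3,"roll":0},{"tx":0,"ty":0,"tz":0,"roll":0}]';python3 -m handwheel '[{"tx":0,"ty":0,"tz":0.3,"roll":0},{"tx":0,"ty":0,"tz":0,"roll":0}]'
```

```text
t: 10.88
tool_pos: [0.5807, -0.0917, 0.1126]
tool_rot: [2.839, 1.345, -0.009]
contact_force: [-9.0, -7.7, 4.5]
opening: 0.0369
grip_force: 27.6
t: 11.05
tool_pos: [0.5807, -0.0917, 0.1123]
tool_rot: [2.839, 1.345, -0.009]
contact_force: [-8.0, -7.3, 4.0]
opening: 0.0371
grip_force: 27.6
t: 11.22
tool_pos: [0.5806, -0.0917, 0.112]
tool_rot: [2.839, 1.345, -0.009]
contact_force: [-8.3, -7.7, 4.5]
opening: 0.0373
grip_force: 27.6
```

```bash
python3 -m handwheel '[{"tx":0,"ty":0,"tz":0.3,"roll":0},{"tx":0,"ty":0,"tz":0,"roll":0}]';python3 -m handwheel '[{"tx":0,"ty":0,"tz":0.3,"roll":0},{"tx":0,"ty":0,"tz":0,"roll":0}]';python3 -m handwheel '[{"tx":0,"ty":0,"tz":0.3,"roll":0},{"tx":0,"ty":0,"tz":0,"roll":0}]'
```

```text
t: 11.38
tool_pos: [0.5807, -0.0917, 0.1118]
tool_rot: [2.839, 1.345, -0.009]
contact_force: [-8.7, -7.4, 4.5]
opening: 0.0373
grip_force: 27.6
t: 11.55
tool_pos: [0.5806, -0.0917, 0.1115]
tool_rot: [2.839, 1.345, -0.009]
contact_force: [-9.6, -7.4, 5.1]
opening: 0.0371
grip_force: 27.6
t: 11.72
tool_pos: [0.5806, -0.0917, 0.1112]
tool_rot: [2.839, 1.345, -0.009]
contact_force: [-8.3, -7.7, 4.0]
opening: 0.0369
grip_force: 27.7
```

```bash
python3 -m handwheel '[{"tx":0,"ty":0,"tz":0.3,"roll":0},{"tx":0,"ty":0,"tz":0,"roll":0}]';python3 -m handwheel '[{"tx":0,"ty":0,"tz":0.3,"roll":0},{"tx":0,"ty":0,"tz":0,"roll":0}]';python3 -m handwheel '[{"tx":0,"ty":0,"tz":0.3,"roll":0},{"tx":0,"ty":0,"tz":0,"roll":0}]';python3 -m handwheel '[{"tx":0,"ty":0,"tz":0.3,"roll":0},{"tx":0,"ty":0,"tz":0,"roll":0}]'
```

```text
t: 11.88
tool_pos: [0.5806, -0.0917, 0.1109]
tool_rot: [2.839, 1.345, -0.009]
contact_force: [-9.1, -7.1, 5.1]
opening: 0.0369
grip_force: 27.7
t: 12.05
tool_pos: [0.5806, -0.0917, 0.1106]
tool_rot: [2.839, 1.345, -0.009]
contact_force: [-9.4, -6.6, 5.0]
opening: 0.037
grip_force: 27.7
t: 12.22
tool_pos: [0.5806, -0.0917, 0.1105]
tool_rot: [2.839, 1.345, -0.009]
contact_force: [-9.2, -7.6, 5.6]
opening: 0.0373
grip_force: 27.7
t: 12.38
tool_pos: [0.5806, -0.0917, 0.1103]
tool_rot: [2.839, 1.345, -0.009]
contact_force: [-9.6, -6.4, 6.8]
opening: 0.0368
grip_force: 27.8
```

```bash
python3 -m handwheel '[{"tx":0,"ty":0,"tz":0.4,"roll":0},{"tx":0,"ty":0,"tz":0,"roll":0},{"tx":0,"ty":0,"tz":0,"roll":0}]' | grep -E "pos|contact"; python3 -c "from h import *;top()"; python3 -m handwheel '[{"tx":0,"ty":0,"tz":0,"roll":0.03},{"tx":0,"ty":0,"tz":0,"roll":0}]'| grep -E "rot|contact"; python3 -c "
from h import *
o=ctrl.get_obs();print(o['q'][5],o['wrist_torque'])
im,d=optics.get_image('wrist');np.savez('w4.npz',im=im,d=d)
T=wT(o);K=optics.camera_params('wrist')['mtx']
v,u=np.mgrid[0:384,0:512];P=np.linalg.inv(K)@np.c_[u.ravel(),v.ravel(),np.ones(u.size)].T*d.ravel()
W=(T[:3,:3]@P).T+T[:3,3];m=(np.hypot(W[:,0]-.581,W[:,1]+.0915)<.012)&(d.ravel()>0)
print(m.sum(),np.percentile(W[m,2],[10,50,90]))
m=(np.hypot(W[:,0]-.581,W[:,1]+.0915)>.055)&(np.hypot(W[:,0]-.581,W[:,1]+.0915)<.08)&(abs(W[:,2]-.15)<.01)
print('deck',m.sum(),np.median(W[m,2]))
"
```

```text
tool_pos: [0.5807, -0.0917, 0.1103]
contact_force: [-11.8, -7.4, 7.6]
12.6333 0.40597915596258416 [ 0.58066474 -0.09174574  0.11025245] [-11.77841769  -7.40519559   7.62809493] [-1.10465091  1.60597882  0.01493087]
c [0.64302733 0.05466457] needle,green [np.float64(-1.552832817795152), np.float64(-1.3855952279329022)] diff 0.1672375898622498
tool_rot: [2.859, 1.302, -0.01]
contact_force: [-11.1, -6.8, 7.7]
0.4361793565305125 [-1.1755199   1.7164113   0.28185398]
3804 [0.13801123 0.13926258 0.19535054]
deck 44075 0.15015431940915192
```

The torque builds up within 0.03 rad, so the pins have dropped into a notch. I'll undo the twist, press lightly once more, then release.

```bash
python3 -m handwheel '[{"tx":0,"ty":0,"tz":0,"roll":-0.03},{"tx":0,"ty":0,"tz":0.6,"roll":0},{"tx":0,"ty":0,"tz":0,"roll":0},{"tx":0,"ty":0,"tz":0,"roll":0}]' | grep -E "pos|contact";  python3 -m handwheel '[{"tx":0,"ty":0,"tz":0.5,"roll":0},{"tx":0,"ty":0,"tz":0,"roll":0},{"tx":0,"ty":0,"tz":0,"roll":0}]' | grep -E "pos|contact"; python3 -c "from h import *;print(ctrl.get_obs()['wrist_torque'])"
```

```text
tool_pos: [0.5807, -0.0917, 0.1101]
contact_force: [-11.1, -6.8, 9.3]
tool_pos: [0.5807, -0.0918, 0.11]
contact_force: [-12.8, -5.8, 11.1]
[-1.04468438  2.01412011  0.11559343]
```

```bash
python3 -m handwheel '[{"tx":0,"ty":0,"tz":-1,"roll":0},{"tx":0,"ty":0,"tz":-0.8,"roll":0},{"tx":0,"ty":0,"tz":0,"roll":0}]' | grep -E "pos|contact";  python3 -m handwheel '[{"tx":0,"ty":0,"tz":0,"roll":0},{"tx":0,"ty":0,"tz":0,"roll":0},{"tx":0,"ty":0,"tz":0,"roll":0},{"tx":0,"ty":0,"tz":0,"roll":0},{"tx":0,"ty":0,"tz":0,"roll":0}]' 47 
```

```text
tool_pos: [0.5806, -0.0917, 0.1101]
contact_force: [-8.0, -8.1, 4.5]
t: 14.15
tool_pos: [0.5827, -0.0899, 0.1103]
tool_rot: [-2.839, -1.345, -0.001]
contact_force: [0.2, 0.2, 0.2]
opening: 0.0467
grip_force: 0.0
```

```bash
python3 -m handwheel '[{"tx":0,"ty":0,"tz":-4,"roll":0},{"tx":0,"ty":0,"tz":-8,"roll":0},{"tx":0,"ty":0,"tz":-10,"roll":0},{"tx":0,"ty":0,"tz":-12,"roll":0},{"tx":0,"ty":0,"tz":-15,"roll":0},{"tx":0,"ty":0,"tz":-15,"roll":0},{"tx":0,"ty":0,"tz":-15,"roll":0},{"tx":0,"ty":0,"tz":-15,"roll":0},{"tx":0,"ty":0,"tz":-15,"roll":0},{"tx":0,"ty":0,"tz":-8,"roll":0},{"tx":0,"ty":0,"tz":0,"roll":0},{"tx":0,"ty":0,"tz":0,"roll":0}]'
python3 -c "
from h import *
top()
o=ctrl.get_obs()
im,d=optics.get_image('wrist')
cv2.imwrite('pics/w5.png',im[:,:,::-1])
T=wT(o);K=optics.camera_params('wrist')['mtx']
v,u=np.mgrid[0:384,0:512];P=np.linalg.inv(K)@np.c_[u.ravel(),v.ravel(),np.ones(u.size)].T*d.ravel()
W=(T[:3,:3]@P).T+T[:3,3];r=np.hypot(W[:,0]-.581,W[:,1]+.0915);m=(r<.012)&(d.ravel()>0)
print(m.sum(),np.percentile(W[m,2],[10,50,90]))
m=(r>.055)&(r<.08)&(abs(W[:,2]-.15)<.01)
print('deck',m.sum(),np.median(W[m,2]))
"
```

```text
t: 15.15
tool_pos: [0.5828, -0.0904, 0.2282]
tool_rot: [2.838, 1.345, 0.002]
contact_force: [-0.3, -0.1, -0.6]
opening: 0.0468
grip_force: 0.0
15.15 0.40595231610153365 [ 0.58283638 -0.09038118  0.22820413] [-0.26739344 -0.07071283 -0.6043474 ] [6.51435296e-02 1.12178632e-02 8.68090036e-05]
c [0.64302733 0.05466457] needle,green [np.float64(-1.552832817795152), np.float64(-1.3853337244351343)] diff 0.16749909336001778
851 [0.13764001 0.13868801 0.30317356]
deck 15531 0.1501204856123925
```

View pics/w5.png

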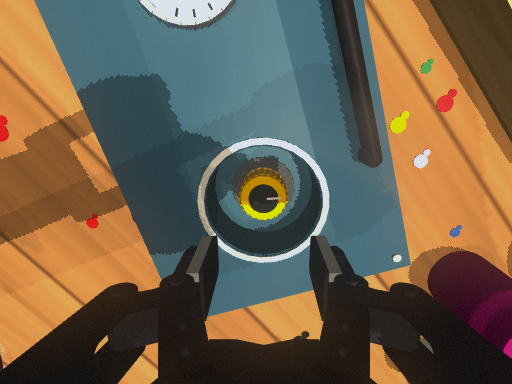

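The knob sits at its locked height again: its top reads 138.7 mm, against 138.4 mm at the start. The gauge is cut off at (187,5), so I'll move over for a clear reading of the needle.

```bash
python3 -m handwheel '[{"tx":10,"ty":-5,"tz":-5,"roll":0},{"tx":20,"ty":-10,"tz":-5,"roll":0},{"tx":25,"ty":-12,"tz":-5,"roll":0},{"tx":25,"ty":-12,"tz":-5,"roll":0},{"tx":20,"ty":-8,"tz":-5,"roll":0},{"tx":10,"ty":-5,"tz":0,"roll":0},{"tx":0,"ty":0,"tz":0,"roll":0},{"tx":0,"ty":0,"tz":0,"roll":0}]'
python3 -c "
from h import *
im,d=optics.get_image('wrist')
cv2.imwrite('pics/w6.png',im[:,:,::-1])
"
```

```text
t: 15.92
tool_pos: [0.6115, 0.028, 0.2513]
tool_rot: [-2.838, -1.346, 0.003]
contact_force: [0.9, -0.2, -0.9]
opening: 0.0473
grip_force: 0.0
```

View pics/w6.png

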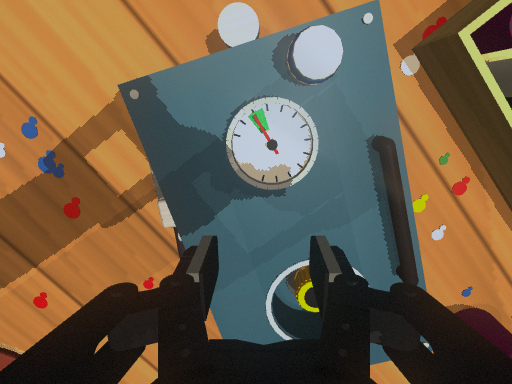

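The needle runs from the hub at (271,145) to about (254,115), well inside the green sector, which is centred at about (259,121). The gripper touches nothing, so I'm handing in.

```bash
python3 -c "
from station import ctrl
print(ctrl.finish_job())"
```

```text
the job is handed in; nothing more can be done
None
```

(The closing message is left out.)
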